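# Lay out an advent centrepiece

## Task

Lay out the advent centrepiece on the workbench: stand the small upturned terracotta pot in the middle of the round log slice and the tall candle centred on top of the pot, stand the short candle in the middle of the square slate tile, and stand the pine cone on the bench exactly midway between the log slice and the slate, in line with both. Everything stands upright and is let go; do not shift the wire spool, the glass jar or the secateurs.

Things in the scene. Friction and masses are not known exactly. Their poses are not given: they have to be found in the camera images.
- pot: Loose small terracotta flower pot, upturned (stands rim down from the start and stays so), about 130 g, 64 mm high: rim band 70 mm across and 16 mm high at the bottom, above it the wall tapers from 62 mm to 52 mm across at the flat closed top. Origin: centre of its underside (the rim), z up.
- tall_candle: Loose ivory-white pillar candle, slim upright cylinder 48 mm across and 120 mm high (plus a soft 9 mm wick that offers no resistance), about 200 g. Origin: centre of its underside, z up.
- short_candle: Loose ivory-white pillar candle, stout upright cylinder 60 mm across and 65 mm high (plus the same wick), about 165 g. Origin: centre of its underside, z up.
- pine_cone: Loose brown pine cone with a sawn flat foot, standing upright, about 30 g: a 42 mm wide solid cylinder from the foot to 52 mm up (scales, which offer no resistance, stick out about 2 mm more), tapering to a tip at 69 mm. Origin: centre of its underside, z up.
- log_slice: Fixed round slice of a log, dark bark edge and pale top, 110 mm across and 25 mm thick, lying flat on the bench. Origin: centre of its underside, z up; its y axis runs along the line through the slate's centre (the slate may lie to either side). Its centre and the slate's are always 220 mm apart.
- slate: Fixed square dark grey slate tile, 100 x 100 mm and 10 mm thick, lying flat on the bench beside the log slice, its edges parallel to the line that joins the two centres. Origin: centre of its underside, z up.
- wire_spool: Bystander, loose: grey spool wound with green wire, 52 mm across and 36 mm high, standing on its flange. Origin: centre of its underside.
- jar: Bystander, loose: glass jar with a steel cap, 60 mm across and 75 mm high. Origin: centre of its underside.
- secateurs: Bystander, loose: secateurs with red handles lying flat, about 165 mm long, 73 mm wide over the handles and 18 mm high; blades point along its +x. Origin: under the pivot bolt, at bench height.
Things that resemble listed ones, but are neither listed nor needed, are in the scene too. Of the things like the slate, leave any that is turquoise; of the rest the larger one is meant. Leave any blue look-alike of the pot alone.

How it is judged:
By the outcome, as a careful person would: the job done as asked, in the order asked, and still so for the second after the job is handed in, with the robot touching nothing.
It also fails if it takes over 118 s, if anything falls off the work surface, if the arm or the gripper's body presses on something with over 40 N, if the wrist force passes 120 N, or if a joint passes its speed limit or range.

## Robot

A 7-joint arm with a two-finger parallel gripper is mounted at the origin on the work surface. World frame = base frame: x ahead of the robot, y to its left, z up, the work surface at z = 0. Lengths are in m, angles in rad, forces in N, time in s.
With the tool pointing down it reaches from about 0.4 to 0.9 m from the base axis. Payload 5.5 kg.
Tool frame: the origin (TCP) lies at the centre of the arm's flange, where the gripper is bolted on; the fingertips stand 178 mm ahead of it and the grasp point (between the pads) lies 159 mm ahead of it; z points along the fingers, y is the line along which they close (so a half turn about z gives the same grasp; the last joint's range is limited). The gripper opens to 92 mm and grips with 3 to 60 N. Pads are 19 mm wide; open, the fingers measure 130 mm over their backs; the gripper's body (75 mm by 190 mm) begins 47 mm behind the grasp point.
Start: joints at [1.399, 0.501, -0.427, 1.55, 0.221, 1.138, -0.21], TCP at [0.274, -0.59, 0.405] pointing down, gripper open.
Joint ranges: [-2.88, 2.88], [-0.31, 2.03], [-1.54, 1.56], [0.2, 2.42], [-1.41, 4.55], [0.19, 2.02], [-2.57, 2.57]. Speed limits (rad/s): [2.57, 2.57, 3.14, 3.14, 3.14, 3.14, 3.14].

## Interface

Orientations are given as a unit quaternion [x, y, z, w].
In Python, from bench import robot gives the robot as it stands.
- The arm moves only by the tool send_rows, never from a script. Its argument "steps" is a list of rows, each an object of numbers: "x", "y", "z": the shift along the tool's x, y, z in cm; "rx", "ry", "rz": the turn, a rotation vector about the tool's x, y, z in degrees. A call has 1 to 5 rows; each row shifts and turns the commanded pose from where the row before left it, along the tool's axes as they then stand; what a row does not reach is not made up. A row lasts 1/10 s, in which the tool goes at most 50 mm and 8.59 degrees, less where a joint would pass 70% of its speed; a pose out of reach is approached as far as the arm can. A call with a gripper value outside its range is refused whole. "jaw" is the gripper's target within -1 to 1 (fully open at 1, half-way at 0, shut at -1), set as the call begins (left out, the last holds). The fingers move at their own pace and stop on an object; "force" is the grip in N (left out, the last holds). Time passes only in rows, so rows that do not move let the fingers close. It gives the time, the measured TCP pose, the force, the opening and the grip force at its end, in the units of the state.
- robot.read_state(): the state, without advancing time (a new reading comes with each control period).
- robot.snapshot(name): name is "scene" or "top" or "wrist"; returns (picture, depth): 384x512x3 uint8, red, green, blue; 384x512 float32, m along the optical axis (not along the pixel's ray), 0 where there is no reading.
- robot.camera_model(name): a dict with "vfov" (degrees; the focal length in pixels is half the picture's height over the tangent of half this angle, whatever the lens; pixels are square), "cx", "cy" (the principal point, pixels), "D" ([k1, k2, p1, p2, k3] as OpenCV has them; the pictures are not rectified), "world_from_camera" (4x4, takes a point from camera to world coordinates). Camera axes: x right, y up, looking along -z (the intrinsics and any distortion apply to the point x, -y, -z); pixel columns grow to the right and rows downward; lengths in m; the calibration is good to about 2 mm. A picture is of the moment at which its call begins: read the wrist's pose just before it. camera_model takes no time and is no camera call; for the wrist camera it gives the pose at the moment of the call.
- robot.sign_off(): hands the job in; it is judged then, once.
The state is a dict: "clock": time; "joint_pos": joint angles; "qd": joint speeds; "effort": joint torques, N m; "tcp_pos": TCP position; "eef_rot": TCP orientation; "ft_force": force on the tool from outside, world axes, zero at the start; "wrist_torque": the same for the moment, N m; "opening": finger opening in m; "finger_force": force on a finger pad.
Only numpy, scipy, OpenCV 4.12 (cv2) and the standard library are available. Lean on these libraries where they do the work, as an engineer would, in place of code of your own. Each camera call takes 0.05 s, during which the arm holds its last target. There are 200 camera calls.

## Working session

There is one attempt and no reset: what is moved stays moved. The work goes in short steps, Python scripts to look and compute and a tool call to move; the robot and the scene stay as the last step left them, time stands still between calls to the robot, and variables do not carry over. Pictures are saved under pics/ and viewed, at most 14 in all, crops included, and the job is handed in when it is done.

Besides the shell and the picture viewer there is one more tool, called in YAML: its name, and indented under it one key for each argument. send_rows: Moves the arm, as the interface text tells. Its arguments: {"type":"object","properties":{"steps":{"type":"array","items":{"type":"object","properties":{"x":{"type":"number"},"y":{"type":"number"},"z":{"type":"number"},"rx":{"type":"number"},"ry":{"type":"number"},"rz":{"type":"number"}}}},"jaw":{"type":"number"},"force":{"type":"number"}},"required":["steps"]}

```bash
mkdir -p pics; ls
cat > h.py <<'E'
import numpy as np, cv2
from bench import robot
from scipy.spatial.transform import Rotation as R
def K(m):
    f=192/np.tan(np.radians(m["vfov"])/2)
    return np.array([[f,0,m["cx"]],[0,f,m["cy"]],[0,0,1.]])
def snap(n):
    m=robot.camera_model(n); p,d=robot.snapshot(n); return m,p,d
def ray(m,uv):
    q=cv2.undistortPoints(np.array(uv,float).reshape(-1,1,2),K(m),np.array(m["D"],float)).reshape(-1,2)
    T=np.array(m["world_from_camera"]); c=np.c_[q[:,0],-q[:,1],-np.ones(len(q))]
    return T[:3,3],c@T[:3,:3].T
def plane(m,uv,z):
    o,d=ray(m,uv); return o+d*((z-o[2])/d[:,2])[:,None]
def cloud(m,d):
    v,u=np.mgrid[:384,:512]; o,r=ray(m,np.c_[u.ravel(),v.ravel()])
    P=o+r*d.ravel()[:,None]; P[d.ravel()==0]=np.nan
    return P.reshape(384,512,3)
def save(n,p): cv2.imwrite("pics/"+n+".png",p[...,::-1])
E
python3 - <<'E'
from h import *
s=robot.read_state(); print(s)
for n in("top","scene"):
    m,p,d=snap(n); save(n,p); np.savez(n,p=p,P=cloud(m,d)); print(n,m)
E
```

```text
pics
{'clock': 0.0, 'joint_pos': array([ 1.39917695,  0.50182884, -0.42677355,  1.55142663,  0.22082859,
        1.13830063, -0.21030613]), 'qd': array([ 5.99600014e-04,  9.86491785e-04,  2.05707170e-04,  1.22303927e-03,
       -4.45443724e-05, -1.72583478e-04, -6.48236831e-04]), 'effort': array([ 8.25825537e-04, -5.66582787e+01, -5.81594244e+00, -2.79110956e+01,
       -6.86295773e-02,  3.07964499e-02,  1.98119678e-04]), 'tcp_pos': array([ 0.2735999 , -0.58923006,  0.40369812]), 'eef_rot': array([ 9.76454636e-01,  2.15720740e-01, -1.90604245e-04, -9.32572714e-04]), 'ft_force': array([-0.21258433,  0.15338189,  0.32487077]), 'wrist_torque': array([-0.03465768, -0.01499281, -0.04322164]), 'finger_force': 0.0, 'opening': 0.09143560687592565}
top {'vfov': 47.12904609991919, 'cx': 265.12721012159056, 'cy': 191.97086433939165, 'D': array([-0.08590675,  0.        ,  0.        ,  0.        ,  0.        ]), 'world_from_camera': array([[-0.01064968,  0.98756246, -0.15686613,  0.32991571],
       [-0.99981826, -0.00803584,  0.01728767,  0.01708369],
       [ 0.01581211,  0.15702173,  0.98746856,  1.23370158],
       [ 0.        ,  0.        ,  0.        ,  1.        ]])}
scene {'vfov': 55.23465589374488, 'cx': 255.50660408722607, 'cy': 188.33171361075313, 'D': array([-0.00596602,  0.        ,  0.        ,  0.        ,  0.        ]), 'world_from_camera': array([[ 7.42842526e-01, -5.71679700e-01,  3.48378101e-01,
         8.33049099e-01],
       [ 6.69465623e-01,  6.33659789e-01, -3.87673898e-01,
        -3.67275417e-01],
       [ 8.72103925e-04,  5.21207820e-01,  8.53429345e-01,
         8.99650236e-01],
       [ 0.00000000e+00,  0.00000000e+00,  0.00000000e+00,
         1.00000000e+00]])}
```

View pics/top.png

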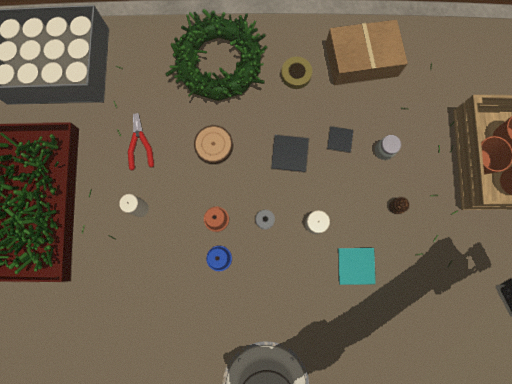

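View pics/scene.png

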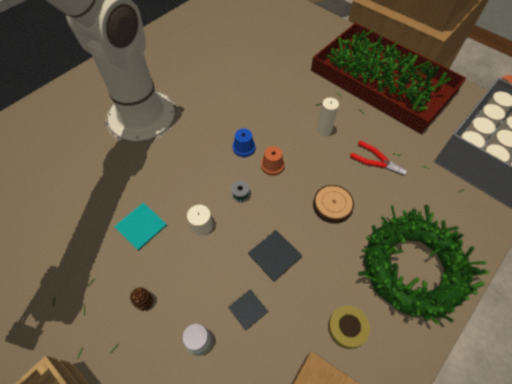

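The top view shows the log slice at (213,144), the large slate at (290,153) with the small slate look-alike at (340,139), the jar at (388,147), tall candle (130,204), pot (215,218), spool (265,219), short candle (318,222) and cone (399,205). The scene view agrees.

Run:
```python
from h import *
# name: top px, scene px, top height
O=dict(log=((213,144),(333,203),.025),slate=((290,153),(275,255),.010),pot=((215,218),(273,158),.064),tall=((130,204),(329,110),.12),
 short=((318,222),(200,218),.065),cone=((399,205),(141,299),.05),spool=((265,219),(240,190),.036),jar=((388,147),(197,340),.075))
for n in("top","scene"):
    z=np.load(n+".npz"); P=z["P"]; m=robot.camera_model(n)
    print(n,"bench z",np.nanmedian(P[300:340,100:200,2]) if n=="top" else np.nanmedian(P[230:270,50:100,2]))
    for k,(a,b,h) in O.items():
        u,v=a if n=="top" else b
        c=plane(m,[(u,v)],h)[0]
        r=np.hypot(P[...,0]-c[0],P[...,1]-c[1])
        lo,hi=(h-.006,h+.008) if k!="slate" else (.005,.02)
        M=((r<.085 if k in("log","slate") else r<.06)&(P[...,2]>lo)&(P[...,2]<hi)).astype(np.uint8)
        if k=="cone": M=((r<.05)&(P[...,2]>.02)).astype(np.uint8)
        nl,L,st,ce=cv2.connectedComponentsWithStats(M)
        i=1+np.argmax(st[1:,4]); Q=P[L==i]
        cs,_=cv2.findContours((L==i).astype(np.uint8),0,2); cc=cs[0].reshape(-1,2)
        W=plane(m,cc,h)[:,:2].astype(np.float32); (x,y),rad=cv2.minEnclosingCircle(W)
        rect=cv2.minAreaRect(W)
        print(k,len(Q),"mean",Q.mean(0).round(4),"circ",round(x,4),round(y,4),round(rad,4),"rect",np.round([*rect[0],*rect[1],rect[2]],4) if k=="slate" else "")
```

```text
top bench z 0.0013318238967846563
log 1171 mean [0.6598 0.1416 0.027 ] circ 0.6605 0.1422 0.0564 rect 
slate 1167 mean [ 0.6367 -0.0769  0.0117] circ 0.6399 -0.0786 0.0696 rect [ 6.39000e-01 -7.68000e-02  1.06000e-01  1.01600e-01  8.35787e+01]
pot 312 mean [0.4505 0.132  0.0653] circ 0.4507 0.132 0.0267 rect 
tall 284 mean [0.4822 0.3473 0.1213] circ 0.4821 0.3476 0.0251 rect 
short 379 mean [ 0.4364 -0.1438  0.0666] circ 0.4361 -0.145 0.0301 rect 
cone 238 mean [ 0.4798 -0.3711  0.0534] circ 0.4796 -0.3726 0.0263 rect 
spool 279 mean [ 0.4475 -0.0031  0.0377] circ 0.4478 -0.0032 0.0258 rect 
jar 282 mean [ 0.6441 -0.3497  0.0762] circ 0.6449 -0.3499 0.0274 rect 
scene bench z -0.0010672200986444613
log 1133 mean [0.6638 0.1398 0.0246] circ 0.662 0.1401 0.0567 rect 
slate 1445 mean [ 0.6392 -0.0781  0.009 ] circ 0.6394 -0.0775 0.0691 rect [ 6.38600e-01 -7.81000e-02  1.00000e-01  1.00500e-01  8.34935e+01]
pot 233 mean [0.4511 0.1314 0.0629] circ 0.4516 0.13 0.0285 rect 
tall 173 mean [0.483  0.3461 0.1189] circ 0.4825 0.3446 0.0261 rect 
short 389 mean [ 0.4373 -0.1452  0.064 ] circ 0.4377 -0.1446 0.0308 rect 
cone 368 mean [ 0.4873 -0.3773  0.0512] circ 0.4868 -0.38 0.0274 rect 
spool 245 mean [ 0.4472 -0.0035  0.0351] circ 0.4472 -0.0038 0.0267 rect 
jar 523 mean [ 0.6464 -0.3519  0.0736] circ 0.6464 -0.3517 0.0266 rect
```

send_rows:
  steps:
    - {"rz": 8.3}
    - {"rz": 8.3}
    - {"rz": 8.3}
    - {"x": 5}
    - {"x": 5}
  jaw: 1

```text
invalid input
```

send_rows:
  steps:
    - {"x": 2,"y": -4.5}
    - {"x": 2,"y": -4.5}
    - {"x": 2,"y": -4.5}
    - {"x": 1.5,"y": -4.5}
    - {"y": -4.5}

```text
invalid input
```

send_rows:
  steps:
    - {"y": -4.5}
    - {"y": -4.5}
    - {"y": -4.5}
    - {"y": -4.5}
    - {"y": -4.5}

```text
invalid input
```

send_rows:
  steps:
    - {"x": 0,"y": 0,"z": 0,"rx": 0,"ry": 0,"rz": 8.3}
    - {"x": 0,"y": 0,"z": 0,"rx": 0,"ry": 0,"rz": 8.3}
    - {"x": 0,"y": 0,"z": 0,"rx": 0,"ry": 0,"rz": 8.3}
    - {"x": 4.5,"y": 0,"z": 0,"rx": 0,"ry": 0,"rz": 0}
    - {"x": 4.5,"y": 0,"z": 0,"rx": 0,"ry": 0,"rz": 0}
  jaw: 1
  force: 25

```text
clock: 0.6
tcp_pos: [0.3627, -0.5905, 0.4044]
eef_rot: [1.0, -0.002, -0.001, 0.0]
ft_force: [0.9, -1.6, 1.3]
opening: 0.092
finger_force: 0.0
```

send_rows:
  steps:
    - {"x": 2,"y": -4.5,"z": 0,"rx": 0,"ry": 0,"rz": 0}
    - {"x": 2,"y": -4.5,"z": 0,"rx": 0,"ry": 0,"rz": 0}
    - {"x": 2,"y": -4.5,"z": 0,"rx": 0,"ry": 0,"rz": 0}
    - {"x": 2,"y": -4.5,"z": 0,"rx": 0,"ry": 0,"rz": 0}
    - {"x": 0.8,"y": -4.5,"z": 0,"rx": 0,"ry": 0,"rz": 0}

```text
clock: 1.1
tcp_pos: [0.4534, -0.3617, 0.4044]
eef_rot: [1.0, 0.001, 0.0, -0.0]
ft_force: [0.2, 0.2, 0.2]
opening: 0.0919
finger_force: 0.0
```

send_rows:
  steps:
    - {"y": -4.5}
    - {"y": -4.5}
    - {"y": -4.5}
    - {"y": -4.5}
    - {"y": -4.5}
  jaw: 1
  force: 25

```text
invalid input
```

send_rows:
  steps:
    - {"x": 0,"y": -4.5,"z": 0,"rx": 0,"ry": 0,"rz": 0}
    - {"x": 0,"y": -4.5,"z": 0,"rx": 0,"ry": 0,"rz": 0}
    - {"x": 0,"y": -4.5,"z": 0,"rx": 0,"ry": 0,"rz": 0}
    - {"x": 0,"y": -4.5,"z": 0,"rx": 0,"ry": 0,"rz": 0}
    - {"x": 0,"y": -4.5,"z": 0,"rx": 0,"ry": 0,"rz": 0}

```text
clock: 1.6
tcp_pos: [0.4512, -0.1376, 0.4045]
eef_rot: [1.0, 0.0, -0.0, 0.0]
ft_force: [0.1, 0.9, 0.7]
opening: 0.0916
finger_force: 0.0
```

send_rows:
  steps:
    - {"x": 0,"y": -4.5,"z": 0,"rx": 0,"ry": 0,"rz": 0}
    - {"x": 0,"y": -4.5,"z": 0,"rx": 0,"ry": 0,"rz": 0}
    - {"x": 0,"y": -4.5,"z": 0,"rx": 0,"ry": 0,"rz": 0}
    - {"x": 0,"y": -4.5,"z": 0,"rx": 0,"ry": 0,"rz": 0}
    - {"x": 0,"y": -4.5,"z": 0,"rx": 0,"ry": 0,"rz": 0}

```text
clock: 2.1
tcp_pos: [0.4511, 0.0872, 0.4047]
eef_rot: [1.0, -0.0, 0.0, 0.0]
ft_force: [1.4, -0.2, -0.4]
opening: 0.092
finger_force: 0.0
```

Run:
```python
from h import *
print(robot.read_state()["tcp_pos"],robot.read_state()["eef_rot"]); m,p,d=snap("wrist"); save("w1",p); np.savez("w1",p=p,P=cloud(m,d)); print(m["world_from_camera"].round(3))
```

```text
[0.45110505 0.08717574 0.40470499] [ 9.99999971e-01 -4.36437818e-05  5.28467501e-05  2.31579869e-04]
[[-0.     0.963  0.268  0.522]
 [-1.    -0.     0.001  0.087]
 [ 0.001 -0.268  0.963  0.384]
 [ 0.     0.     0.     1.   ]]
```

View pics/w1.png

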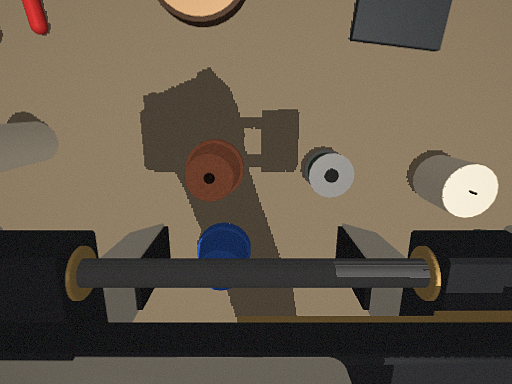

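The wrist view shows the pot at (213,170), spool (330,175), short candle (469,190); the fingers frame the bottom of the picture.

```bash
cat >> h.py <<'E'
def top(P,xy,lo,hi,r=.05):
    M=(np.hypot(P[...,0]-xy[0],P[...,1]-xy[1])<r)&(P[...,2]>lo)&(P[...,2]<hi)
    Q=P[M]; (x,y),rad=cv2.minEnclosingCircle(Q[:,:2].astype(np.float32)); return len(Q),Q.mean(0).round(4),np.round([x,y,rad],4)
E
python3 - <<'E'
from h import *
P=np.load("w1.npz")["P"]
print(top(P,(.451,.131),.058,.07)); print(top(P,(.437,-.145),.06,.07)); print(top(P,(.447,-.0035),.03,.042)); print(np.nanmedian(P[60:90,280:330,2]))
E
```

```text
(1899, array([0.4507, 0.1322, 0.0628]), array([0.4499, 0.1325, 0.0263]))
(2387, array([ 0.4362, -0.1431,  0.0639]), array([ 0.4351, -0.1441,  0.0305]))
(1589, array([ 0.4467, -0.0027,  0.035 ]), array([ 0.4462, -0.0032,  0.0262]))
-0.0011081980437888106
```

send_rows:
  steps:
    - {"x": 0,"y": -4.5,"z": 0,"rx": 0,"ry": 0,"rz": 0}
    - {"x": 0,"y": 0,"z": 4.5,"rx": 0,"ry": 0,"rz": 0}
    - {"x": 0,"y": 0,"z": 4.5,"rx": 0,"ry": 0,"rz": 0}
    - {"x": 0,"y": 0,"z": 4.5,"rx": 0,"ry": 0,"rz": 0}
    - {"x": 0,"y": 0,"z": 4.0,"rx": 0,"ry": 0,"rz": 0}

```text
clock: 2.65
tcp_pos: [0.4511, 0.1301, 0.2276]
eef_rot: [1.0, 0.0, -0.001, 0.0]
ft_force: [1.8, -0.7, 0.9]
opening: 0.0916
finger_force: 0.0
```

send_rows:
  steps:
    - {"x": 0,"y": 0,"z": 3.1,"rx": 0,"ry": 0,"rz": 0}
    - {"x": 0,"y": 0,"z": 0,"rx": 0,"ry": 0,"rz": 0}

```text
clock: 2.85
tcp_pos: [0.4493, 0.1296, 0.195]
eef_rot: [1.0, 0.0, -0.004, 0.001]
ft_force: [-0.9, 0.2, 0.3]
opening: 0.0914
finger_force: 0.0
```

send_rows:
  steps:
    - {"x": 0,"y": 0,"z": 0,"rx": 0,"ry": 0,"rz": 0}
    - {"x": 0,"y": 0,"z": 0,"rx": 0,"ry": 0,"rz": 0}
    - {"x": 0,"y": 0,"z": 0,"rx": 0,"ry": 0,"rz": 0}
    - {"x": 0,"y": 0,"z": 0,"rx": 0,"ry": 0,"rz": 0}
    - {"x": 0,"y": 0,"z": 0,"rx": 0,"ry": 0,"rz": 0}
  jaw: -1
  force: 20

```text
clock: 3.35
tcp_pos: [0.4524, 0.1309, 0.2]
eef_rot: [1.0, 0.0, 0.001, -0.0]
ft_force: [-0.4, -0.2, 6.5]
opening: 0.059
finger_force: 20.3
```

send_rows:
  steps:
    - {"x": 0,"y": 0,"z": -1,"rx": 0,"ry": 0,"rz": 0}
    - {"x": 0,"y": 0,"z": -2,"rx": 0,"ry": 0,"rz": 0}
    - {"x": 0,"y": 0,"z": -3,"rx": 0,"ry": 0,"rz": 0}
    - {"x": 0,"y": 0,"z": -3,"rx": 0,"ry": 0,"rz": 0}
    - {"x": 0,"y": 0,"z": 0,"rx": 0,"ry": 0,"rz": 0}

```text
clock: 3.85
tcp_pos: [0.453, 0.1312, 0.2925]
eef_rot: [1.0, 0.0, 0.003, -0.0]
ft_force: [1.3, 1.2, -1.3]
opening: 0.0589
finger_force: 19.8
```

Run:
```python
from h import *
s=robot.read_state();print(s["tcp_pos"],s["opening"],s["finger_force"],s["ft_force"]); m,p,d=snap("wrist"); save("w2",p); np.savez("w2",p=p,P=cloud(m,d))
```

```text
[0.45301572 0.13116908 0.29249475] 0.058929899526262514 19.819799639444682 [ 1.28217681  1.23346975 -1.30668235]
```

View pics/w2.png

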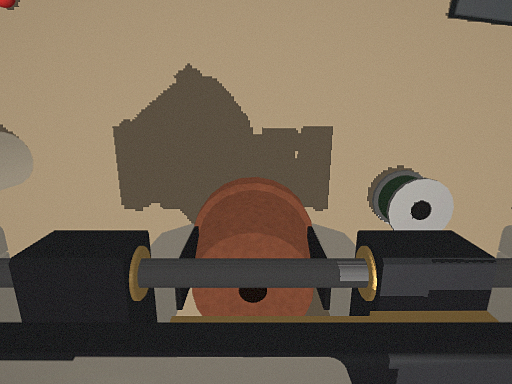

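send_rows:
  steps:
    - {"x": 2,"y": 0,"z": -3,"rx": 0,"ry": 0,"rz": 0}
    - {"x": 3,"y": 0,"z": -2,"rx": 0,"ry": 0,"rz": 0}
    - {"x": 3,"y": 0,"z": 0,"rx": 0,"ry": 0,"rz": 0}
    - {"x": 2,"y": -1,"z": 0,"rx": 0,"ry": 0,"rz": 0}
    - {"x": 0,"y": 0,"z": 0,"rx": 0,"ry": 0,"rz": 0}

```text
clock: 4.4
tcp_pos: [0.5534, 0.1408, 0.3378]
eef_rot: [1.0, -0.0, 0.0, -0.001]
ft_force: [-0.7, 0.5, -0.7]
opening: 0.0587
finger_force: 19.8
```

Run:
```python
from h import *
s=robot.read_state();print(s["tcp_pos"]); m,p,d=snap("wrist"); P=cloud(m,d)
print(top(P,(.661,.141),.019,.03,.075)); print(top(P,(.639,-.078),.004,.014,.08))
for xy,lo,hi,r in (((.661,.141),.019,.03,.075),((.639,-.078),.004,.014,.08)):
    M=(np.hypot(P[...,0]-xy[0],P[...,1]-xy[1])<r)&(P[...,2]>lo)&(P[...,2]<hi); v,u=np.where(M);print(u.min(),u.max(),v.min(),v.max())
```

```text
[0.55342489 0.14084093 0.33780534]
(12930, array([0.6626, 0.1418, 0.0245]), array([0.6624, 0.1418, 0.0552]))
(9223, array([ 0.6373, -0.0641,  0.0089]), array([ 0.6377, -0.0733,  0.0678]))
189 314 0 125
417 511 28 149
```

send_rows:
  steps:
    - {"x": 4,"y": 0,"z": 0,"rx": 0,"ry": 0,"rz": 0}
    - {"x": 4,"y": 0,"z": 2,"rx": 0,"ry": 0,"rz": 0}
    - {"x": 3,"y": 0,"z": 3,"rx": 0,"ry": 0,"rz": 0}
    - {"x": 0,"y": 0,"z": 4,"rx": 0,"ry": 0,"rz": 0}
    - {"x": 0,"y": 0,"z": 0,"rx": 0,"ry": 0,"rz": 0}

```text
clock: 4.95
tcp_pos: [0.658, 0.1389, 0.241]
eef_rot: [1.0, 0.0, -0.007, 0.002]
ft_force: [-1.7, -0.8, -2.6]
opening: 0.059
finger_force: 19.8
```

send_rows:
  steps:
    - {"x": 0,"y": 0,"z": 0,"rx": 0,"ry": 0,"rz": 0}
    - {"x": 0,"y": 0,"z": 1,"rx": 0,"ry": 0,"rz": 0}
    - {"x": 0,"y": 0,"z": 0,"rx": 0,"ry": 0,"rz": 0}
    - {"x": 0,"y": 0,"z": 0,"rx": 0,"ry": 0,"rz": 0}

```text
clock: 5.35
tcp_pos: [0.6618, 0.1407, 0.2401]
eef_rot: [1.0, 0.0, 0.001, 0.0]
ft_force: [-0.3, 0.2, -1.7]
opening: 0.0586
finger_force: 19.8
```

send_rows:
  steps:
    - {"x": 0.2,"y": 0,"z": 1.0,"rx": 0,"ry": 0,"rz": 0}
    - {"x": 0,"y": 0,"z": 0,"rx": 0,"ry": 0,"rz": 0}
    - {"x": 0,"y": 0,"z": 0,"rx": 0,"ry": 0,"rz": 0}
    - {"x": 0,"y": 0,"z": 0,"rx": 0,"ry": 0,"rz": 0}

```text
clock: 5.75
tcp_pos: [0.6637, 0.1406, 0.2288]
eef_rot: [1.0, 0.0, 0.0, -0.0]
ft_force: [-0.3, 0.3, -1.7]
opening: 0.0589
finger_force: 19.8
```

send_rows:
  steps:
    - {"x": 0,"y": 0,"z": 0.3,"rx": 0,"ry": 0,"rz": 0}
    - {"x": 0,"y": 0,"z": 0.2,"rx": 0,"ry": 0,"rz": 0}
    - {"x": 0,"y": 0,"z": 0,"rx": 0,"ry": 0,"rz": 0}
    - {"x": 0,"y": 0,"z": 0,"rx": 0,"ry": 0,"rz": 0}

```text
clock: 6.15
tcp_pos: [0.6638, 0.1408, 0.2251]
eef_rot: [1.0, 0.0, 0.0, 0.0]
ft_force: [-2.7, -1.5, 6.5]
opening: 0.0592
finger_force: 20.3
```

Contact (6.5 N). Release, rise, and head to the tall candle.

send_rows:
  steps:
    - {"x": 0,"y": 0,"z": 0,"rx": 0,"ry": 0,"rz": 0}
    - {"x": 0,"y": 0,"z": 0,"rx": 0,"ry": 0,"rz": 0}
    - {"x": 0,"y": 0,"z": 0,"rx": 0,"ry": 0,"rz": 0}
    - {"x": 0,"y": 0,"z": 0,"rx": 0,"ry": 0,"rz": 0}
    - {"x": 0,"y": 0,"z": 0,"rx": 0,"ry": 0,"rz": 0}
  jaw: 1
  force: 20

```text
clock: 6.65
tcp_pos: [0.6636, 0.1406, 0.2236]
eef_rot: [1.0, 0.0, -0.0, -0.0]
ft_force: [0.4, 0.1, -0.5]
opening: 0.0908
finger_force: 0.0
```

send_rows:
  steps:
    - {"x": 0,"y": 0,"z": -2,"rx": 0,"ry": 0,"rz": 0}
    - {"x": 0,"y": 0,"z": -4,"rx": 0,"ry": 0,"rz": 0}
    - {"x": 0,"y": 0,"z": -4,"rx": 0,"ry": 0,"rz": 0}
    - {"x": -4,"y": 0,"z": -4,"rx": 0,"ry": 0,"rz": 0}
    - {"x": -4,"y": 0,"z": -4,"rx": 0,"ry": 0,"rz": 0}

```text
clock: 7.15
tcp_pos: [0.5925, 0.1408, 0.3972]
eef_rot: [1.0, -0.0, 0.001, -0.0]
ft_force: [-0.5, 1.1, 0.5]
opening: 0.0916
finger_force: 0.0
```

send_rows:
  steps:
    - {"x": -4,"y": -2,"z": 0,"rx": 0,"ry": 0,"rz": 0}
    - {"x": -4,"y": -2,"z": 0,"rx": 0,"ry": 0,"rz": 0}
    - {"x": -2,"y": -4,"z": 0,"rx": 0,"ry": 0,"rz": 0}
    - {"x": 0,"y": -4,"z": 0,"rx": 0,"ry": 0,"rz": 0}
    - {"x": 0,"y": 0,"z": 0,"rx": 0,"ry": 0,"rz": 0}

```text
clock: 7.65
tcp_pos: [0.4904, 0.267, 0.3973]
eef_rot: [1.0, 0.005, 0.002, -0.002]
ft_force: [-0.4, 0.1, 0.1]
opening: 0.0918
finger_force: 0.0
```

Run:
```python
from h import *
s=robot.read_state();print(s["tcp_pos"]); m,p,d=snap("wrist"); P=cloud(m,d)
print(top(P,(.4825,.346),.112,.126)); print(top(P,(.662,.141),.08,.1,.06));print(top(P,(.662,.141),.018,.03,.075))
m,p,d=snap("top"); P=cloud(m,d); print(top(P,(.662,.141),.082,.1,.06))
```

```text
[0.49037593 0.26699927 0.39725194]
(2287, array([0.4833, 0.3472, 0.1187]), array([0.4814, 0.3478, 0.0242]))
(933, array([0.6414, 0.1425, 0.087 ]), array([0.6479, 0.1413, 0.0227]))
(2931, array([0.6333, 0.1499, 0.0242]), array([0.6583, 0.1418, 0.0553]))
(309, array([0.6581, 0.1396, 0.0902]), array([0.6594, 0.1401, 0.0272]))
```

send_rows:
  steps:
    - {"x": 0,"y": -4.3,"z": 0,"rx": 0,"ry": 0,"rz": 0}
    - {"x": 0,"y": -4.3,"z": 0,"rx": 0,"ry": 0,"rz": 0}
    - {"x": 0,"y": 0,"z": 2,"rx": 0,"ry": 0,"rz": 0}
    - {"x": 0,"y": 0,"z": 0,"rx": 0,"ry": 0,"rz": 0}
    - {"x": 0,"y": 0,"z": 0,"rx": 0,"ry": 0,"rz": 0}

```text
clock: 8.25
tcp_pos: [0.4937, 0.3446, 0.3742]
eef_rot: [1.0, -0.001, -0.0, 0.001]
ft_force: [0.7, 0.3, 0.5]
opening: 0.0919
finger_force: 0.0
```

send_rows:
  steps:
    - {"x": -1.1,"y": -0.2,"z": 0,"rx": 0,"ry": 0,"rz": 0}
    - {"x": 0,"y": 0,"z": 4,"rx": 0,"ry": 0,"rz": 0}
    - {"x": 0,"y": 0,"z": 4,"rx": 0,"ry": 0,"rz": 0}
    - {"x": 0,"y": 0,"z": 4,"rx": 0,"ry": 0,"rz": 0}
    - {"x": 0,"y": 0,"z": 1,"rx": 0,"ry": 0,"rz": 0}

```text
clock: 8.75
tcp_pos: [0.4805, 0.3462, 0.2414]
eef_rot: [1.0, -0.001, -0.002, 0.002]
ft_force: [-0.8, -0.3, -0.3]
opening: 0.092
finger_force: 0.0
```

send_rows:
  steps:
    - {"x": 0,"y": 0,"z": 0,"rx": 0,"ry": 0,"rz": 0}
    - {"x": 0,"y": 0,"z": 0,"rx": 0,"ry": 0,"rz": 0}
    - {"x": 0,"y": 0,"z": 0,"rx": 0,"ry": 0,"rz": 0}

```text
clock: 9.05
tcp_pos: [0.4828, 0.3493, 0.247]
eef_rot: [1.0, -0.0, 0.002, -0.001]
ft_force: [0.0, -0.4, -0.0]
opening: 0.0918
finger_force: 0.0
```

send_rows:
  steps:
    - {"x": 0,"y": 0,"z": 0,"rx": 0,"ry": 0,"rz": 0}
    - {"x": 0,"y": 0,"z": 0,"rx": 0,"ry": 0,"rz": 0}
    - {"x": 0,"y": 0,"z": 0,"rx": 0,"ry": 0,"rz": 0}
    - {"x": 0,"y": 0,"z": 0,"rx": 0,"ry": 0,"rz": 0}
    - {"x": 0,"y": 0,"z": 0,"rx": 0,"ry": 0,"rz": 0}
  jaw: -1
  force: 15

```text
clock: 9.55
tcp_pos: [0.4819, 0.3485, 0.2445]
eef_rot: [1.0, 0.0, -0.0, 0.0]
ft_force: [-0.2, -0.2, -0.9]
opening: 0.0562
finger_force: 0.0
```

send_rows:
  steps:
    - {"x": 0,"y": 0,"z": 0,"rx": 0,"ry": 0,"rz": 0}
    - {"x": 0,"y": 0,"z": 0,"rx": 0,"ry": 0,"rz": 0}
    - {"x": 0,"y": 0,"z": 0,"rx": 0,"ry": 0,"rz": 0}

```text
clock: 9.85
tcp_pos: [0.4819, 0.3485, 0.2443]
eef_rot: [1.0, 0.0, -0.0, 0.0]
ft_force: [-0.6, 1.0, 0.7]
opening: 0.0476
finger_force: 15.0
```

send_rows:
  steps:
    - {"x": 0,"y": 0,"z": -1,"rx": 0,"ry": 0,"rz": 0}
    - {"x": 0,"y": 0,"z": -3,"rx": 0,"ry": 0,"rz": 0}
    - {"x": 0,"y": 0,"z": -4,"rx": 0,"ry": 0,"rz": 0}
    - {"x": 0,"y": 0,"z": -4,"rx": 0,"ry": 0,"rz": 0}
    - {"x": 0,"y": 0,"z": -3,"rx": 0,"ry": 0,"rz": 0}

```text
clock: 10.35
tcp_pos: [0.4818, 0.3489, 0.3976]
eef_rot: [1.0, 0.0, 0.001, -0.001]
ft_force: [0.1, 0.2, -1.7]
opening: 0.0474
finger_force: 15.0
```

send_rows:
  steps:
    - {"x": 0,"y": 4,"z": 0,"rx": 0,"ry": 0,"rz": 0}
    - {"x": 0,"y": 4,"z": 0,"rx": 0,"ry": 0,"rz": 0}
    - {"x": 0,"y": 4,"z": 0,"rx": 0,"ry": 0,"rz": 0}
    - {"x": 0,"y": 4,"z": 0,"rx": 0,"ry": 0,"rz": 0}
    - {"x": 0,"y": 4,"z": 0,"rx": 0,"ry": 0,"rz": 0}

```text
clock: 10.85
tcp_pos: [0.4814, 0.147, 0.395]
eef_rot: [1.0, 0.0, 0.0, 0.0]
ft_force: [0.5, -0.1, -1.6]
opening: 0.0474
finger_force: 15.0
```

send_rows:
  steps:
    - {"x": 3,"y": 0,"z": 0,"rx": 0,"ry": 0,"rz": 0}
    - {"x": 3,"y": 0,"z": 0,"rx": 0,"ry": 0,"rz": 0}
    - {"x": 2,"y": 0,"z": 0,"rx": 0,"ry": 0,"rz": 0}
    - {"x": 0,"y": 0,"z": 0,"rx": 0,"ry": 0,"rz": 0}
    - {"x": 0,"y": 0,"z": 0,"rx": 0,"ry": 0,"rz": 0}

```text
clock: 11.35
tcp_pos: [0.5616, 0.1486, 0.3943]
eef_rot: [1.0, 0.0, -0.001, -0.0]
ft_force: [-0.4, -0.2, -2.7]
opening: 0.0474
finger_force: 15.0
```

Run:
```python
from h import *
s=robot.read_state();print(s["tcp_pos"],s["opening"]); m,p,d=snap("wrist"); P=cloud(m,d); save("w3",p)
print(top(P,(.661,.141),.082,.1,.06));print(top(P,(.662,.141),.018,.03,.075))
```

```text
[0.56160749 0.14862276 0.39434913] 0.04744359263584714
(3087, array([0.6608, 0.1403, 0.0878]), array([0.6604, 0.1403, 0.0264]))
(5101, array([0.6651, 0.1433, 0.0242]), array([0.6624, 0.1418, 0.0552]))
```

View pics/w3.png

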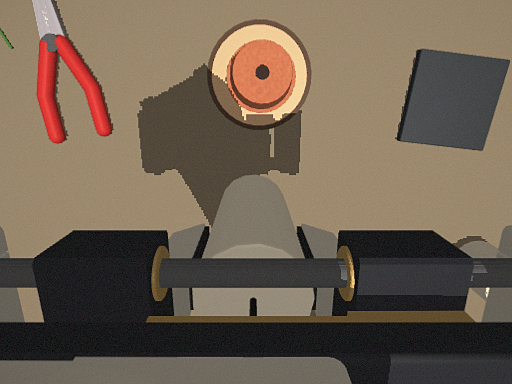

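send_rows:
  steps:
    - {"x": 3,"y": 0.8,"z": 0,"rx": 0,"ry": 0,"rz": 0}
    - {"x": 4,"y": 0,"z": 0,"rx": 0,"ry": 0,"rz": 0}
    - {"x": 2.8,"y": 0,"z": 0,"rx": 0,"ry": 0,"rz": 0}
    - {"x": 0,"y": 0,"z": 3,"rx": 0,"ry": 0,"rz": 0}
    - {"x": 0,"y": 0,"z": 1.5,"rx": 0,"ry": 0,"rz": 0}

```text
clock: 11.9
tcp_pos: [0.6589, 0.1406, 0.3473]
eef_rot: [1.0, 0.0, -0.002, 0.0]
ft_force: [-1.1, 0.3, -2.7]
opening: 0.0477
finger_force: 15.0
```

send_rows:
  steps:
    - {"x": 0,"y": 0,"z": 0,"rx": 0,"ry": 0,"rz": 0}
    - {"x": 0,"y": 0,"z": 0,"rx": 0,"ry": 0,"rz": 0}
    - {"x": 0,"y": 0,"z": 0,"rx": 0,"ry": 0,"rz": 0}
    - {"x": 0,"y": 0,"z": 0,"rx": 0,"ry": 0,"rz": 0}

```text
clock: 12.3
tcp_pos: [0.6601, 0.1409, 0.3511]
eef_rot: [1.0, 0.0, 0.001, -0.0]
ft_force: [0.5, -0.0, -2.4]
opening: 0.0474
finger_force: 15.0
```

send_rows:
  steps:
    - {"x": 0,"y": 0,"z": 0.7,"rx": 0,"ry": 0,"rz": 0}
    - {"x": 0,"y": 0,"z": 0.6,"rx": 0,"ry": 0,"rz": 0}
    - {"x": 0,"y": 0,"z": 0,"rx": 0,"ry": 0,"rz": 0}
    - {"x": 0,"y": 0,"z": 0,"rx": 0,"ry": 0,"rz": 0}
    - {"x": 0,"y": 0,"z": 0,"rx": 0,"ry": 0,"rz": 0}

```text
clock: 12.8
tcp_pos: [0.66, 0.1406, 0.3365]
eef_rot: [1.0, 0.0, 0.0, -0.0]
ft_force: [-0.9, -0.2, -1.7]
opening: 0.0476
finger_force: 15.0
```

send_rows:
  steps:
    - {"x": 0,"y": 0,"z": 0.2,"rx": 0,"ry": 0,"rz": 0}
    - {"x": 0,"y": 0,"z": 0.2,"rx": 0,"ry": 0,"rz": 0}
    - {"x": 0,"y": 0,"z": 0,"rx": 0,"ry": 0,"rz": 0}
    - {"x": 0,"y": 0,"z": 0,"rx": 0,"ry": 0,"rz": 0}

```text
clock: 13.2
tcp_pos: [0.6603, 0.1408, 0.3333]
eef_rot: [1.0, 0.0, 0.001, -0.0]
ft_force: [-1.0, -0.5, 2.6]
opening: 0.0474
finger_force: 15.0
```

send_rows:
  steps:
    - {"x": 0,"y": 0,"z": 0,"rx": 0,"ry": 0,"rz": 0}
    - {"x": 0,"y": 0,"z": 0,"rx": 0,"ry": 0,"rz": 0}
    - {"x": 0,"y": 0,"z": 0,"rx": 0,"ry": 0,"rz": 0}
    - {"x": 0,"y": 0,"z": 0,"rx": 0,"ry": 0,"rz": 0}
    - {"x": 0,"y": 0,"z": 0,"rx": 0,"ry": 0,"rz": 0}
  jaw: 1
  force: 15

```text
clock: 13.7
tcp_pos: [0.6599, 0.1405, 0.3322]
eef_rot: [1.0, 0.0, -0.0, 0.0]
ft_force: [0.4, 0.6, -0.2]
opening: 0.0829
finger_force: 0.0
```

send_rows:
  steps:
    - {"x": 0,"y": 0,"z": -1,"rx": 0,"ry": 0,"rz": 0}
    - {"x": 0,"y": 0,"z": -3,"rx": 0,"ry": 0,"rz": 0}
    - {"x": 0,"y": 0,"z": -4,"rx": 0,"ry": 0,"rz": 0}
    - {"x": 0,"y": 0,"z": -3,"rx": 0,"ry": 0,"rz": 0}
    - {"x": -2,"y": 0,"z": 0,"rx": 0,"ry": 0,"rz": 0}

```text
clock: 14.2
tcp_pos: [0.6424, 0.1409, 0.4489]
eef_rot: [1.0, -0.001, 0.006, -0.001]
ft_force: [0.6, 0.6, -0.6]
opening: 0.0921
finger_force: 0.0
```

send_rows:
  steps:
    - {"x": -4,"y": 0,"z": 0,"rx": 0,"ry": 0,"rz": 0}
    - {"x": -4,"y": 2,"z": 0,"rx": 0,"ry": 0,"rz": 0}
    - {"x": -3,"y": 3,"z": 1,"rx": 0,"ry": 0,"rz": 0}
    - {"x": -3,"y": 3,"z": 1,"rx": 0,"ry": 0,"rz": 0}
    - {"x": -2,"y": 4,"z": 1,"rx": 0,"ry": 0,"rz": 0}

```text
clock: 14.7
tcp_pos: [0.478, 0.0211, 0.4131]
eef_rot: [1.0, 0.002, 0.001, 0.0]
ft_force: [1.0, -0.3, -0.1]
opening: 0.0917
finger_force: 0.0
```

send_rows:
  steps:
    - {"x": -1,"y": 4,"z": 1,"rx": 0,"ry": 0,"rz": 0}
    - {"x": 0,"y": 4,"z": 1,"rx": 0,"ry": 0,"rz": 0}
    - {"x": 0,"y": 3,"z": 0,"rx": 0,"ry": 0,"rz": 0}
    - {"x": 0,"y": 0,"z": 0,"rx": 0,"ry": 0,"rz": 0}
    - {"x": 0,"y": 0,"z": 0,"rx": 0,"ry": 0,"rz": 0}

```text
clock: 15.2
tcp_pos: [0.4701, -0.0898, 0.3931]
eef_rot: [1.0, -0.001, 0.001, -0.0]
ft_force: [0.2, -0.1, -0.8]
opening: 0.0919
finger_force: 0.0
```

Run:
```python
from h import *
s=robot.read_state();print(s["tcp_pos"]); m,p,d=snap("wrist"); P=cloud(m,d)
print("short",top(P,(.4365,-.1445),.058,.072)); print("slate",top(P,(.639,-.078),.005,.014,.08))
M=((np.hypot(P[...,0]-.639,P[...,1]+.078)<.08)&(P[...,2]>.005)&(P[...,2]<.014)); v,u=np.where(M); print(u.min(),u.max(),v.min(),v.max(),cv2.minAreaRect(P[M][:,:2].astype(np.float32)))
m,p,d=snap("top"); P=cloud(m,d); print("tall",top(P,(.662,.141),.2,.22,.06)); save("t2",p)
m,p,d=snap("scene"); P=cloud(m,d); print("tall",top(P,(.662,.141),.2,.22,.06)); save("s2",p)
```

```text
[ 0.47010414 -0.0898274   0.39313721]
short (2447, array([ 0.4367, -0.1441,  0.0638]), array([ 0.4353, -0.1445,  0.0301]))
slate (5903, array([ 0.6182, -0.0762,  0.0088]), array([ 0.621 , -0.0752,  0.0594]))
189 289 0 67 ((0.6203888058662415, -0.0748438835144043), (0.10035005211830139, 0.06558636575937271), 83.54607391357422)
tall (313, array([0.6579, 0.1398, 0.21  ]), array([0.6594, 0.1401, 0.0246]))
tall (299, array([0.6617, 0.1382, 0.2077]), array([0.661 , 0.14  , 0.0242]))
```

View pics/s2.png

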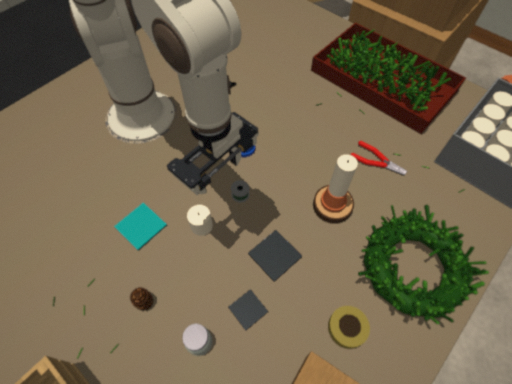

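The scene view shows the tall candle upright on the pot on the log at (343,185). Next the short candle.

send_rows:
  steps:
    - {"x": -2,"y": 3,"z": 0,"rx": 0,"ry": 0,"rz": 0}
    - {"x": -1.4,"y": 2.4,"z": 0,"rx": 0,"ry": 0,"rz": 0}
    - {"x": 0,"y": 0,"z": 4,"rx": 0,"ry": 0,"rz": 0}
    - {"x": 0,"y": 0,"z": 4,"rx": 0,"ry": 0,"rz": 0}
    - {"x": 0,"y": 0,"z": 0,"rx": 0,"ry": 0,"rz": 0}

```text
clock: 15.85
tcp_pos: [0.4338, -0.1419, 0.3087]
eef_rot: [1.0, 0.001, -0.004, -0.002]
ft_force: [0.3, 0.3, 0.3]
opening: 0.0918
finger_force: 0.0
```

send_rows:
  steps:
    - {"x": 0,"y": 0,"z": 0,"rx": 0,"ry": 0,"rz": 0}
    - {"x": 0,"y": 0,"z": 0,"rx": 0,"ry": 0,"rz": 0}

```text
clock: 16.05
tcp_pos: [0.4373, -0.143, 0.3143]
eef_rot: [1.0, 0.001, 0.001, 0.0]
ft_force: [-0.2, 0.3, -0.1]
opening: 0.092
finger_force: 0.0
```

send_rows:
  steps:
    - {"x": 0,"y": 0.1,"z": 4,"rx": 0,"ry": 0,"rz": 0}
    - {"x": 0,"y": 0,"z": 4,"rx": 0,"ry": 0,"rz": 0}
    - {"x": 0,"y": 0,"z": 3,"rx": 0,"ry": 0,"rz": 0}
    - {"x": 0,"y": 0,"z": 0,"rx": 0,"ry": 0,"rz": 0}
    - {"x": 0,"y": 0,"z": 0,"rx": 0,"ry": 0,"rz": 0}

```text
clock: 16.55
tcp_pos: [0.4371, -0.1444, 0.2038]
eef_rot: [1.0, 0.0, 0.001, 0.0]
ft_force: [-0.7, 0.8, 0.7]
opening: 0.0918
finger_force: 0.0
```

send_rows:
  steps:
    - {"x": 0,"y": 0,"z": 0,"rx": 0,"ry": 0,"rz": 0}
    - {"x": 0,"y": 0,"z": 0,"rx": 0,"ry": 0,"rz": 0}
    - {"x": 0,"y": 0,"z": 0,"rx": 0,"ry": 0,"rz": 0}
    - {"x": 0,"y": 0,"z": 0,"rx": 0,"ry": 0,"rz": 0}
    - {"x": 0,"y": 0,"z": 0,"rx": 0,"ry": 0,"rz": 0}
  jaw: -1
  force: 15

```text
clock: 17.05
tcp_pos: [0.4362, -0.1446, 0.203]
eef_rot: [1.0, 0.0, 0.0, 0.0]
ft_force: [-1.6, 0.5, 5.9]
opening: 0.0595
finger_force: 15.0
```

send_rows:
  steps:
    - {"x": 0,"y": 0,"z": 0,"rx": 0,"ry": 0,"rz": 0}
    - {"x": 0,"y": 0,"z": 0,"rx": 0,"ry": 0,"rz": 0}

```text
clock: 17.25
tcp_pos: [0.4363, -0.1446, 0.203]
eef_rot: [1.0, -0.0, 0.0, 0.0]
ft_force: [-0.9, 0.6, 7.0]
opening: 0.0597
finger_force: 15.0
```

send_rows:
  steps:
    - {"x": 0,"y": 0,"z": -1,"rx": 0,"ry": 0,"rz": 0}
    - {"x": 0,"y": 0,"z": -3,"rx": 0,"ry": 0,"rz": 0}
    - {"x": 0,"y": 0,"z": -4,"rx": 0,"ry": 0,"rz": 0}
    - {"x": 0,"y": -1,"z": -4,"rx": 0,"ry": 0,"rz": 0}
    - {"x": 2,"y": -1,"z": -2,"rx": 0,"ry": 0,"rz": 0}

```text
clock: 17.75
tcp_pos: [0.4548, -0.1247, 0.3455]
eef_rot: [1.0, -0.001, 0.0, 0.001]
ft_force: [0.9, -1.4, -1.0]
opening: 0.0599
finger_force: 15.0
```

send_rows:
  steps:
    - {"x": 2,"y": -2,"z": 0,"rx": 0,"ry": 0,"rz": 0}
    - {"x": 3,"y": -2,"z": 0,"rx": 0,"ry": 0,"rz": 0}
    - {"x": 2,"y": -0.7,"z": 0,"rx": 0,"ry": 0,"rz": 0}
    - {"x": 0,"y": 0,"z": 0,"rx": 0,"ry": 0,"rz": 0}
    - {"x": 0,"y": 0,"z": 0,"rx": 0,"ry": 0,"rz": 0}

```text
clock: 18.25
tcp_pos: [0.5256, -0.0773, 0.3422]
eef_rot: [1.0, 0.001, -0.001, -0.0]
ft_force: [-0.2, -0.0, -1.9]
opening: 0.0596
finger_force: 15.0
```

Run:
```python
from h import *
s=robot.read_state();print(s["tcp_pos"],s["opening"]); m,p,d=snap("wrist"); P=cloud(m,d)
M=((np.hypot(P[...,0]-.639,P[...,1]+.078)<.08)&(P[...,2]>.005)&(P[...,2]<.014)); v,u=np.where(M); print(u.min(),u.max(),v.min(),v.max(),cv2.minAreaRect(P[M][:,:2].astype(np.float32)))
```

```text
[ 0.5255538  -0.07725095  0.34224352] 0.0596211555920673
195 313 0 120 ((0.6372929811477661, -0.0767674669623375), (0.10032625496387482, 0.09946099668741226), 83.59349822998047)
```

send_rows:
  steps:
    - {"x": 4,"y": 0,"z": 0,"rx": 0,"ry": 0,"rz": 0}
    - {"x": 4,"y": 0,"z": 2,"rx": 0,"ry": 0,"rz": 0}
    - {"x": 3.2,"y": 0,"z": 3,"rx": 0,"ry": 0,"rz": 0}
    - {"x": 0,"y": 0,"z": 4,"rx": 0,"ry": 0,"rz": 0}
    - {"x": 0,"y": 0,"z": 2,"rx": 0,"ry": 0,"rz": 0}

```text
clock: 18.8
tcp_pos: [0.6362, -0.0784, 0.2286]
eef_rot: [1.0, -0.0, -0.003, -0.0]
ft_force: [-1.3, 0.3, -2.7]
opening: 0.0597
finger_force: 15.0
```

send_rows:
  steps:
    - {"x": 0,"y": 0,"z": 0,"rx": 0,"ry": 0,"rz": 0}
    - {"x": 0,"y": 0,"z": 0,"rx": 0,"ry": 0,"rz": 0}
    - {"x": 0,"y": 0,"z": 0,"rx": 0,"ry": 0,"rz": 0}
    - {"x": 0,"y": 0,"z": 0,"rx": 0,"ry": 0,"rz": 0}

```text
clock: 19.2
tcp_pos: [0.6387, -0.0777, 0.2347]
eef_rot: [1.0, -0.0, 0.002, 0.0]
ft_force: [-0.2, 0.3, -2.4]
opening: 0.0598
finger_force: 15.0
```

send_rows:
  steps:
    - {"x": -0.1,"y": 0,"z": 1,"rx": 0,"ry": 0,"rz": 0}
    - {"x": 0,"y": 0,"z": 0.8,"rx": 0,"ry": 0,"rz": 0}
    - {"x": 0,"y": 0,"z": 0,"rx": 0,"ry": 0,"rz": 0}
    - {"x": 0,"y": 0,"z": 0,"rx": 0,"ry": 0,"rz": 0}
    - {"x": 0,"y": 0,"z": 0,"rx": 0,"ry": 0,"rz": 0}

```text
clock: 19.7
tcp_pos: [0.6369, -0.0773, 0.2142]
eef_rot: [1.0, 0.0, -0.0, -0.0]
ft_force: [0.2, -0.6, -1.5]
opening: 0.0599
finger_force: 15.0
```

send_rows:
  steps:
    - {"x": 0,"y": 0,"z": 0.2,"rx": 0,"ry": 0,"rz": 0}
    - {"x": 0,"y": 0,"z": 0.1,"rx": 0,"ry": 0,"rz": 0}
    - {"x": 0,"y": 0,"z": 0,"rx": 0,"ry": 0,"rz": 0}
    - {"x": 0,"y": 0,"z": 0,"rx": 0,"ry": 0,"rz": 0}

```text
clock: 20.1
tcp_pos: [0.6372, -0.0773, 0.2131]
eef_rot: [1.0, 0.0, 0.0, 0.0]
ft_force: [-3.6, 0.2, 8.2]
opening: 0.0599
finger_force: 15.0
```

send_rows:
  steps:
    - {"x": 0,"y": 0,"z": 0,"rx": 0,"ry": 0,"rz": 0}
    - {"x": 0,"y": 0,"z": 0,"rx": 0,"ry": 0,"rz": 0}
    - {"x": 0,"y": 0,"z": 0,"rx": 0,"ry": 0,"rz": 0}
    - {"x": 0,"y": 0,"z": 0,"rx": 0,"ry": 0,"rz": 0}
    - {"x": 0,"y": 0,"z": 0,"rx": 0,"ry": 0,"rz": 0}
  jaw: 1
  force: 15

```text
clock: 20.6
tcp_pos: [0.637, -0.0774, 0.2112]
eef_rot: [1.0, 0.0, -0.0, -0.0]
ft_force: [0.2, 0.1, 0.1]
opening: 0.0908
finger_force: 0.0
```

send_rows:
  steps:
    - {"x": 0,"y": 0,"z": -1,"rx": 0,"ry": 0,"rz": 0}
    - {"x": 0,"y": 0,"z": -3,"rx": 0,"ry": 0,"rz": 0}
    - {"x": 0,"y": 0,"z": -4,"rx": 0,"ry": 0,"rz": 0}
    - {"x": 0,"y": 0,"z": -4,"rx": 0,"ry": 0,"rz": 0}
    - {"x": -2,"y": 2,"z": -4,"rx": 0,"ry": 0,"rz": 0}

```text
clock: 21.1
tcp_pos: [0.6184, -0.0936, 0.3741]
eef_rot: [1.0, 0.003, 0.002, -0.001]
ft_force: [1.8, 0.4, 0.4]
opening: 0.0921
finger_force: 0.0
```

send_rows:
  steps:
    - {"x": -3,"y": 3.5,"z": -1,"rx": 0,"ry": 0,"rz": 0}
    - {"x": -3,"y": 3.5,"z": 0,"rx": 0,"ry": 0,"rz": 0}
    - {"x": -3,"y": 3.5,"z": 0,"rx": 0,"ry": 0,"rz": 0}
    - {"x": -3,"y": 3.5,"z": 0,"rx": 0,"ry": 0,"rz": 0}
    - {"x": -3,"y": 3.5,"z": 0,"rx": 0,"ry": 0,"rz": 0}

```text
clock: 21.6
tcp_pos: [0.4657, -0.2735, 0.3825]
eef_rot: [1.0, 0.0, 0.001, 0.0]
ft_force: [0.0, -1.6, 0.6]
opening: 0.0917
finger_force: 0.0
```

send_rows:
  steps:
    - {"x": -2,"y": 3.5,"z": 0,"rx": 0,"ry": 0,"rz": 0}
    - {"x": 0,"y": 3.5,"z": 0,"rx": 0,"ry": 0,"rz": 0}
    - {"x": 0,"y": 2,"z": 0,"rx": 0,"ry": 0,"rz": 0}
    - {"x": 0,"y": 0,"z": 0,"rx": 0,"ry": 0,"rz": 0}
    - {"x": 0,"y": 0,"z": 0,"rx": 0,"ry": 0,"rz": 0}

```text
clock: 22.1
tcp_pos: [0.4471, -0.3621, 0.3818]
eef_rot: [1.0, -0.0, 0.0, -0.0]
ft_force: [-0.5, -0.2, -0.4]
opening: 0.0916
finger_force: 0.0
```

Run:
```python
from h import *
s=robot.read_state();print(s["tcp_pos"],s["joint_pos"].round(2)); m,p,d=snap("wrist"); P=cloud(m,d); save("w4",p)
print("cone",top(P,(.483,-.375),.055,.08),top(P,(.483,-.375),.02,.08))
m,p,d=snap("top"); P=cloud(m,d); print("short",top(P,(.638,-.077),.065,.085)); save("t3",p)
```

```text
[ 0.44707886 -0.36211939  0.3817958 ] [ 0.87  0.37 -0.29  1.77  0.12  1.01 -1.04]
cone (791, array([ 0.4816, -0.3774,  0.0624]), array([ 0.4808, -0.3779,  0.0159])) (1571, array([ 0.4831, -0.3769,  0.0555]), array([ 0.4813, -0.3774,  0.0227]))
short (370, array([ 0.6343, -0.0778,  0.0759]), array([ 0.6346, -0.0776,  0.03  ]))
```

View pics/w4.png

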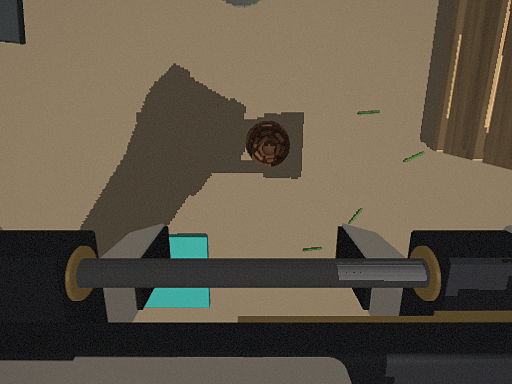

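The wrist view shows the cone at (268,143), upright; crate far enough to the right, turquoise tile under the left finger. Turning the gripper for the cone.

send_rows:
  steps:
    - {"x": 0,"y": 0,"z": 0,"rx": 0,"ry": 0,"rz": -8.4}
    - {"x": 0,"y": 0,"z": 0,"rx": 0,"ry": 0,"rz": -8.4}
    - {"x": 0,"y": 0,"z": 0,"rx": 0,"ry": 0,"rz": -8.4}
    - {"x": 0,"y": 0,"z": 0,"rx": 0,"ry": 0,"rz": -8.4}
    - {"x": 0,"y": 0,"z": 0,"rx": 0,"ry": 0,"rz": -8.4}

```text
clock: 22.7
tcp_pos: [0.4477, -0.3607, 0.3817]
eef_rot: [0.932, 0.363, 0.0, -0.0]
ft_force: [0.3, 0.5, -0.3]
opening: 0.0919
finger_force: 0.0
```

send_rows:
  steps:
    - {"x": 0,"y": 0,"z": 0,"rx": 0,"ry": 0,"rz": -8.4}
    - {"x": 0,"y": 0,"z": 0,"rx": 0,"ry": 0,"rz": -8.4}
    - {"x": 0,"y": 0,"z": 0,"rx": 0,"ry": 0,"rz": -8.4}
    - {"x": 0,"y": 0,"z": 0,"rx": 0,"ry": 0,"rz": -8.4}
    - {"x": 0,"y": 0,"z": 0,"rx": 0,"ry": 0,"rz": -8.4}

```text
clock: 23.2
tcp_pos: [0.4477, -0.3607, 0.3817]
eef_rot: [0.74, 0.673, 0.0, -0.0]
ft_force: [0.7, 0.3, -0.3]
opening: 0.0922
finger_force: 0.0
```

send_rows:
  steps:
    - {"x": 0,"y": 0,"z": 0,"rx": 0,"ry": 0,"rz": 0}
    - {"x": 0,"y": 0,"z": 0,"rx": 0,"ry": 0,"rz": 0}

```text
clock: 23.4
tcp_pos: [0.4474, -0.3615, 0.3816]
eef_rot: [0.744, 0.668, 0.0, -0.0]
ft_force: [-0.1, 0.1, 0.7]
opening: 0.0917
finger_force: 0.0
```

```bash
cat >> h.py <<'E'
def delta(goal):
    s=robot.read_state(); r=R.from_quat(s["eef_rot"])
    print("yaw",np.degrees(np.arctan2(*r.as_matrix()[1::-1,0])).round(2),"tcp",s["tcp_pos"].round(4),"tool cm",(r.inv().apply(np.array(goal)-s["tcp_pos"])*100).round(2))
E
python3 - <<'E'
from h import *
delta((.4812,-.3775,.195))
E
```

```text
yaw 83.88 tcp [ 0.4474 -0.3615  0.3816] tool cm [-1.24  3.53 18.66]
```

send_rows:
  steps:
    - {"x": -1.2,"y": 3.5,"z": 0,"rx": 0,"ry": 0,"rz": 0}
    - {"x": 0,"y": 0,"z": 4,"rx": 0,"ry": 0,"rz": 0}
    - {"x": 0,"y": 0,"z": 4,"rx": 0,"ry": 0,"rz": 0}
    - {"x": 0,"y": 0,"z": 0,"rx": 0,"ry": 0,"rz": 0}
    - {"x": 0,"y": 0,"z": 0,"rx": 0,"ry": 0,"rz": 0}

```text
clock: 23.9
tcp_pos: [0.4808, -0.3774, 0.3015]
eef_rot: [0.743, 0.669, -0.0, -0.001]
ft_force: [0.5, -0.4, 0.3]
opening: 0.0916
finger_force: 0.0
```

send_rows:
  steps:
    - {"x": 0,"y": 0,"z": 0,"rx": 0,"ry": 0,"rz": 0}
    - {"x": 0,"y": 0,"z": 0,"rx": 0,"ry": 0,"rz": 0}

```text
clock: 24.1
tcp_pos: [0.4815, -0.3784, 0.304]
eef_rot: [0.743, 0.669, 0.0, 0.002]
ft_force: [0.4, 0.1, 0.7]
opening: 0.092
finger_force: 0.0
```

Run:
```python
from h import *
delta((.4812,-.3775,.195))
```

```text
yaw 83.98 tcp [ 0.4815 -0.3784  0.304 ] tool cm [ 0.11 -0.08 10.9 ]
```

send_rows:
  steps:
    - {"x": 0,"y": 0,"z": 4,"rx": 0,"ry": 0,"rz": 0}
    - {"x": 0,"y": 0,"z": 4,"rx": 0,"ry": 0,"rz": 0}
    - {"x": 0,"y": 0,"z": 2.6,"rx": 0,"ry": 0,"rz": 0}
    - {"x": 0,"y": 0,"z": 0,"rx": 0,"ry": 0,"rz": 0}
    - {"x": 0,"y": 0,"z": 0,"rx": 0,"ry": 0,"rz": 0}

```text
clock: 24.6
tcp_pos: [0.4813, -0.3784, 0.1968]
eef_rot: [0.743, 0.669, 0.0, 0.001]
ft_force: [0.3, -0.7, 0.3]
opening: 0.0919
finger_force: 0.0
```

send_rows:
  steps:
    - {"x": 0,"y": 0,"z": 0,"rx": 0,"ry": 0,"rz": 0}
    - {"x": 0,"y": 0,"z": 0,"rx": 0,"ry": 0,"rz": 0}
    - {"x": 0,"y": 0,"z": 0,"rx": 0,"ry": 0,"rz": 0}
    - {"x": 0,"y": 0,"z": 0,"rx": 0,"ry": 0,"rz": 0}
    - {"x": 0,"y": 0,"z": 0,"rx": 0,"ry": 0,"rz": 0}
  jaw: -1
  force: 10

```text
clock: 25.1
tcp_pos: [0.4807, -0.3782, 0.1959]
eef_rot: [0.743, 0.669, 0.0, 0.0]
ft_force: [-0.5, 0.1, 0.4]
opening: 0.0565
finger_force: 0.0
```

send_rows:
  steps:
    - {"x": 0,"y": 0,"z": 0,"rx": 0,"ry": 0,"rz": 0}
    - {"x": 0,"y": 0,"z": 0,"rx": 0,"ry": 0,"rz": 0}
    - {"x": 0,"y": 0,"z": 0,"rx": 0,"ry": 0,"rz": 0}
    - {"x": 0,"y": 0,"z": 0,"rx": 0,"ry": 0,"rz": 0}

```text
clock: 25.5
tcp_pos: [0.4806, -0.378, 0.1954]
eef_rot: [0.743, 0.669, 0.0, -0.0]
ft_force: [-0.5, -0.6, 0.9]
opening: 0.0418
finger_force: 10.0
```

send_rows:
  steps:
    - {"x": 0,"y": 0,"z": -1,"rx": 0,"ry": 0,"rz": 0}
    - {"x": 0,"y": 0,"z": -3,"rx": 0,"ry": 0,"rz": 0}
    - {"x": 0,"y": 0,"z": -4,"rx": 0,"ry": 0,"rz": 0}
    - {"x": 0,"y": 0,"z": -4,"rx": 0,"ry": 0,"rz": 0}
    - {"x": 2,"y": 0.5,"z": -4,"rx": 0,"ry": 0,"rz": 0}

```text
clock: 26.0
tcp_pos: [0.4861, -0.3615, 0.3574]
eef_rot: [0.745, 0.667, -0.001, 0.0]
ft_force: [0.4, -0.3, -0.7]
opening: 0.0417
finger_force: 10.0
```

send_rows:
  steps:
    - {"x": 3.5,"y": 1,"z": 0,"rx": 0,"ry": 0,"rz": 0}
    - {"x": 3.5,"y": 1,"z": 0,"rx": 0,"ry": 0,"rz": 0}
    - {"x": 3.5,"y": 1,"z": 0,"rx": 0,"ry": 0,"rz": 0}
    - {"x": 3.5,"y": 1,"z": 0,"rx": 0,"ry": 0,"rz": 0}
    - {"x": 3.5,"y": 1,"z": 0,"rx": 0,"ry": 0,"rz": 0}

```text
clock: 26.5
tcp_pos: [0.5559, -0.1884, 0.3563]
eef_rot: [0.743, 0.669, 0.0, 0.0]
ft_force: [1.1, -0.5, -0.7]
opening: 0.042
finger_force: 10.0
```

send_rows:
  steps:
    - {"x": 3.5,"y": 1,"z": 0,"rx": 0,"ry": 0,"rz": 0}
    - {"x": 3.5,"y": 1,"z": 0,"rx": 0,"ry": 0,"rz": 0}
    - {"x": 3,"y": 2,"z": 0,"rx": 0,"ry": 0,"rz": 0}
    - {"x": 0,"y": 2,"z": 0,"rx": 0,"ry": 0,"rz": 0}
    - {"x": 0,"y": 0,"z": 0,"rx": 0,"ry": 0,"rz": 0}

```text
clock: 27.0
tcp_pos: [0.6276, -0.0951, 0.3563]
eef_rot: [0.742, 0.67, 0.001, 0.001]
ft_force: [-0.3, -0.6, -0.6]
opening: 0.0417
finger_force: 10.0
```

send_rows:
  steps:
    - {"x": 0,"y": 0,"z": 0,"rx": 0,"ry": 0,"rz": 0}
    - {"x": 0,"y": 0,"z": 0,"rx": 0,"ry": 0,"rz": 0}

```text
clock: 27.2
tcp_pos: [0.6248, -0.0976, 0.3553]
eef_rot: [0.744, 0.669, -0.001, -0.0]
ft_force: [0.2, -0.4, -0.3]
opening: 0.0416
finger_force: 10.0
```

Run:
```python
from h import *
delta((.650,.032,.205)); print(robot.read_state()["opening"])
m,p,d=snap("wrist"); P=cloud(m,d)
print("log",top(P,(.662,.141),.018,.03,.075)); print("short",top(P,(.637,-.077),.066,.085)); print("tall",top(P,(.66,.14),.2,.22))
```

```text
yaw 83.94 tcp [ 0.6248 -0.0976  0.3553] tool cm [13.16  1.16 15.02]
0.04156572267832248
log (0, array([nan, nan, nan]), array([0., 0., 0.]))
short (3715, array([ 0.6359, -0.0759,  0.0739]), array([ 0.6356, -0.0776,  0.03  ]))
tall (0, array([nan, nan, nan]), array([0., 0., 0.]))h.py:22: RuntimeWarning: Mean of empty slice.
  Q=P[M]; (x,y),rad=cv2.minEnclosingCircle(Q[:,:2].astype(np.float32)); return len(Q),Q.mean(0).round(4),np.round([x,y,rad],4)
  ret = um.true_divide(
```

send_rows:
  steps:
    - {"x": 0,"y": 0,"z": 0,"rx": 0,"ry": 0,"rz": 7.8}
    - {"x": 0,"y": 0,"z": 0,"rx": 0,"ry": 0,"rz": 7.8}
    - {"x": 0,"y": 0,"z": 0,"rx": 0,"ry": 0,"rz": 7.8}
    - {"x": 0,"y": 0,"z": 0,"rx": 0,"ry": 0,"rz": 7.8}
    - {"x": 0,"y": 0,"z": 0,"rx": 0,"ry": 0,"rz": 7.8}

```text
clock: 27.75
tcp_pos: [0.625, -0.0975, 0.3556]
eef_rot: [0.925, 0.38, -0.0, 0.0]
ft_force: [-0.2, -0.1, -0.2]
opening: 0.0417
finger_force: 10.0
```

send_rows:
  steps:
    - {"x": 0,"y": 0,"z": 0,"rx": 0,"ry": 0,"rz": 0}
    - {"x": 0,"y": 0,"z": 0,"rx": 0,"ry": 0,"rz": 0}
    - {"x": 0,"y": 0,"z": 0,"rx": 0,"ry": 0,"rz": 0}

```text
clock: 28.05
tcp_pos: [0.6255, -0.097, 0.3555]
eef_rot: [0.923, 0.384, -0.0, 0.0]
ft_force: [-0.2, 0.3, -0.6]
opening: 0.042
finger_force: 10.0
```

Run:
```python
from h import *
delta((.650,.032,.205)); print(robot.read_state()["joint_pos"].round(2))
```

```text
yaw 45.14 tcp [ 0.6255 -0.097   0.3555] tool cm [10.87 -7.36 15.05]
[ 0.45  0.53 -0.46  1.64  0.26  1.04 -0.88]
```

send_rows:
  steps:
    - {"x": 3,"y": -2,"z": 0,"rx": 0,"ry": 0,"rz": 0}
    - {"x": 3,"y": -2,"z": 0,"rx": 0,"ry": 0,"rz": 0}
    - {"x": 3,"y": -2,"z": 0,"rx": 0,"ry": 0,"rz": 0}
    - {"x": 1.8,"y": -1.3,"z": 0,"rx": 0,"ry": 0,"rz": 0}
    - {"x": 0,"y": 0,"z": 0,"rx": 0,"ry": 0,"rz": 0}

```text
clock: 28.55
tcp_pos: [0.6503, 0.0368, 0.3557]
eef_rot: [0.922, 0.387, 0.001, -0.002]
ft_force: [0.1, 1.0, -0.9]
opening: 0.042
finger_force: 10.0
```

send_rows:
  steps:
    - {"x": 0,"y": 0,"z": 2,"rx": 0,"ry": 0,"rz": 0}
    - {"x": 0,"y": 0,"z": 2,"rx": 0,"ry": 0,"rz": 0}
    - {"x": 0,"y": 0,"z": 2,"rx": 0,"ry": 0,"rz": 0}
    - {"x": 0,"y": 0,"z": 0,"rx": 0,"ry": 0,"rz": 0}
    - {"x": 0,"y": 0,"z": 0,"rx": 0,"ry": 0,"rz": 0}

```text
clock: 29.05
tcp_pos: [0.6504, 0.0303, 0.2954]
eef_rot: [0.924, 0.383, -0.0, -0.0]
ft_force: [0.6, -0.2, -0.7]
opening: 0.0416
finger_force: 10.0
```

Run:
```python
from h import *
delta((.650,.032,.200)); 
m,p,d=snap("wrist"); save("w5",p); m,p,d=snap("scene"); save("s3",p[60:360,100:500])
```

```text
yaw 45.0 tcp [0.6504 0.0303 0.2954] tool cm [ 0.1  -0.14  9.54]
```

View pics/s3.png

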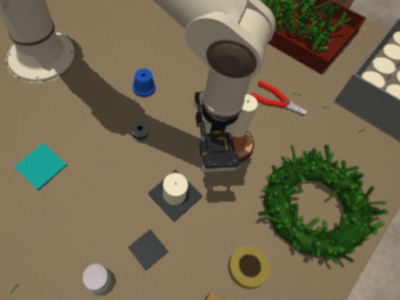

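The scene crop shows the gripper between log and slate at (220,140), with the tall candle (245,115) clear behind it and the short candle at (175,190). Descending gently.

send_rows:
  steps:
    - {"x": 0.1,"y": -0.1,"z": 2,"rx": 0,"ry": 0,"rz": 0}
    - {"x": 0,"y": 0,"z": 2,"rx": 0,"ry": 0,"rz": 0}
    - {"x": 0,"y": 0,"z": 1,"rx": 0,"ry": 0,"rz": 0}
    - {"x": 0,"y": 0,"z": 0,"rx": 0,"ry": 0,"rz": 0}
    - {"x": 0,"y": 0,"z": 0,"rx": 0,"ry": 0,"rz": 0}

```text
clock: 29.65
tcp_pos: [0.651, 0.0328, 0.2464]
eef_rot: [0.924, 0.383, 0.001, 0.0]
ft_force: [0.2, 0.3, -0.7]
opening: 0.0417
finger_force: 10.0
```

send_rows:
  steps:
    - {"x": 0,"y": 0,"z": 2,"rx": 0,"ry": 0,"rz": 0}
    - {"x": 0,"y": 0,"z": 1.5,"rx": 0,"ry": 0,"rz": 0}
    - {"x": 0,"y": 0,"z": 0.5,"rx": 0,"ry": 0,"rz": 0}
    - {"x": 0,"y": 0,"z": 0,"rx": 0,"ry": 0,"rz": 0}
    - {"x": 0,"y": 0,"z": 0,"rx": 0,"ry": 0,"rz": 0}

```text
clock: 30.15
tcp_pos: [0.6508, 0.0329, 0.2059]
eef_rot: [0.924, 0.383, 0.0, 0.0]
ft_force: [0.3, -0.2, -0.3]
opening: 0.0416
finger_force: 10.0
```

Run:
```python
from h import *
delta((.650,.032,.1955)); print(robot.read_state()["ft_force"])
```

```text
yaw 45.02 tcp [0.6508 0.0329 0.2059] tool cm [-0.12  0.01  1.04]
[ 0.29131263 -0.22014664 -0.26690381]
```

send_rows:
  steps:
    - {"x": -0.1,"y": 0,"z": 0.5,"rx": 0,"ry": 0,"rz": 0}
    - {"x": 0,"y": 0,"z": 0.4,"rx": 0,"ry": 0,"rz": 0}
    - {"x": 0,"y": 0,"z": 0,"rx": 0,"ry": 0,"rz": 0}
    - {"x": 0,"y": 0,"z": 0,"rx": 0,"ry": 0,"rz": 0}
    - {"x": 0,"y": 0,"z": 0,"rx": 0,"ry": 0,"rz": 0}

```text
clock: 30.65
tcp_pos: [0.6499, 0.0321, 0.1966]
eef_rot: [0.924, 0.383, 0.0, 0.0]
ft_force: [0.3, 1.1, 0.2]
opening: 0.0417
finger_force: 10.0
```

send_rows:
  steps:
    - {"x": 0,"y": 0,"z": 0.1,"rx": 0,"ry": 0,"rz": 0}
    - {"x": 0,"y": 0,"z": 0.1,"rx": 0,"ry": 0,"rz": 0}
    - {"x": 0,"y": 0,"z": 0,"rx": 0,"ry": 0,"rz": 0}
    - {"x": 0,"y": 0,"z": 0,"rx": 0,"ry": 0,"rz": 0}
    - {"x": 0,"y": 0,"z": 0,"rx": 0,"ry": 0,"rz": 0}

```text
clock: 31.15
tcp_pos: [0.65, 0.0322, 0.1954]
eef_rot: [0.924, 0.383, 0.0, 0.0]
ft_force: [-1.3, -1.4, 5.8]
opening: 0.0416
finger_force: 10.0
```

send_rows:
  steps:
    - {"x": 0,"y": 0,"z": 0,"rx": 0,"ry": 0,"rz": 0}
    - {"x": 0,"y": 0,"z": 0,"rx": 0,"ry": 0,"rz": 0}
    - {"x": 0,"y": 0,"z": 0,"rx": 0,"ry": 0,"rz": 0}
    - {"x": 0,"y": 0,"z": 0,"rx": 0,"ry": 0,"rz": 0}
    - {"x": 0,"y": 0,"z": 0,"rx": 0,"ry": 0,"rz": 0}
  jaw: 0.7
  force: 10

```text
clock: 31.65
tcp_pos: [0.6497, 0.0321, 0.1943]
eef_rot: [0.924, 0.383, -0.0, -0.0]
ft_force: [-0.2, 0.3, 0.2]
opening: 0.0764
finger_force: 0.0
```

send_rows:
  steps:
    - {"x": 0,"y": 0,"z": -1,"rx": 0,"ry": 0,"rz": 0}
    - {"x": 0,"y": 0,"z": -3,"rx": 0,"ry": 0,"rz": 0}
    - {"x": 0,"y": 0,"z": -4,"rx": 0,"ry": 0,"rz": 0}
    - {"x": 0,"y": 0,"z": -4,"rx": 0,"ry": 0,"rz": 0}
    - {"x": 0,"y": 0,"z": -4,"rx": 0,"ry": 0,"rz": 0}

```text
clock: 32.15
tcp_pos: [0.6496, 0.0322, 0.3568]
eef_rot: [0.924, 0.383, 0.0, 0.0]
ft_force: [0.7, -0.3, 0.1]
opening: 0.0782
finger_force: 0.0
```

send_rows:
  steps:
    - {"x": -3,"y": -3,"z": -2,"rx": 0,"ry": 0,"rz": 0}
    - {"x": -3,"y": -3,"z": -2,"rx": 0,"ry": 0,"rz": 0}
    - {"x": -3,"y": -3,"z": -1,"rx": 0,"ry": 0,"rz": 0}
    - {"x": -3,"y": -3,"z": 0,"rx": 0,"ry": 0,"rz": 0}
    - {"x": -2,"y": -2,"z": 0,"rx": 0,"ry": 0,"rz": 0}

```text
clock: 32.65
tcp_pos: [0.4491, 0.0323, 0.4053]
eef_rot: [0.924, 0.383, -0.0, 0.001]
ft_force: [0.6, -0.3, -0.0]
opening: 0.0781
finger_force: 0.0
```

send_rows:
  steps:
    - {"x": 0,"y": 0,"z": 0,"rx": 0,"ry": 0,"rz": 0}
    - {"x": 0,"y": 0,"z": 0,"rx": 0,"ry": 0,"rz": 0}
    - {"x": 0,"y": 0,"z": 0,"rx": 0,"ry": 0,"rz": 0}

```text
clock: 32.95
tcp_pos: [0.4527, 0.032, 0.4052]
eef_rot: [0.924, 0.383, 0.001, 0.0]
ft_force: [-0.3, 1.4, -0.2]
opening: 0.0781
finger_force: 0.0
```

Run:
```python
from h import *
delta((.650,.032,.1955))
for n in ("top","scene"):
    m,p,d=snap(n); P=cloud(m,d); save(n+"4",p)
    for k,xy,lo,hi,r in (("log",(.661,.141),.015,.031,.075),("pot/tall",(.661,.141),.2,.22,.06),("short",(.637,-.077),.065,.085,.06),("cone",(.65,.032),.03,.08,.04),("spool",(.447,-.003),.03,.045,.05),("jar",(.645,-.35),.068,.085,.05)): print(n,k,top(P,xy,lo,hi,r))
```

```text
yaw 45.0 tcp [0.4527 0.032  0.4052] tool cm [13.92 13.92 21.  ]
top log (442, array([0.6561, 0.142 , 0.0262]), array([0.6612, 0.1421, 0.0558]))
top pot/tall (311, array([0.6581, 0.14  , 0.2099]), array([0.6591, 0.1406, 0.0245]))
top short (370, array([ 0.634 , -0.0777,  0.0764]), array([ 0.6346, -0.0779,  0.0301]))
top cone (147, array([0.6501, 0.0336, 0.0602]), array([0.6506, 0.0328, 0.0222]))
top spool (0, array([nan, nan, nan]), array([0., 0., 0.]))
top jar (286, array([ 0.644 , -0.3497,  0.0761]), array([ 0.6444, -0.3505,  0.0267]))
scene log (592, array([0.6708, 0.1264, 0.024 ]), array([0.6629, 0.1418, 0.0556]))
scene pot/tall (304, array([0.6617, 0.1379, 0.2077]), array([0.6605, 0.1398, 0.0246]))
scene short (470, array([ 0.6375, -0.079 ,  0.0738]), array([ 0.637 , -0.0772,  0.0304]))
scene cone (249, array([0.6527, 0.0268, 0.0532]), array([0.6505, 0.0322, 0.0229]))
scene spool (244, array([ 0.4471, -0.0035,  0.0351]), array([ 0.4463, -0.0028,  0.0275]))
scene jar (527, array([ 0.6466, -0.3518,  0.0737]), array([ 0.6457, -0.3517,  0.0268]))h.py:22: RuntimeWarning: Mean of empty slice.
  Q=P[M]; (x,y),rad=cv2.minEnclosingCircle(Q[:,:2].astype(np.float32)); return len(Q),Q.mean(0).round(4),np.round([x,y,rad],4)
  ret = um.true_divide(
```

View pics/top4.png

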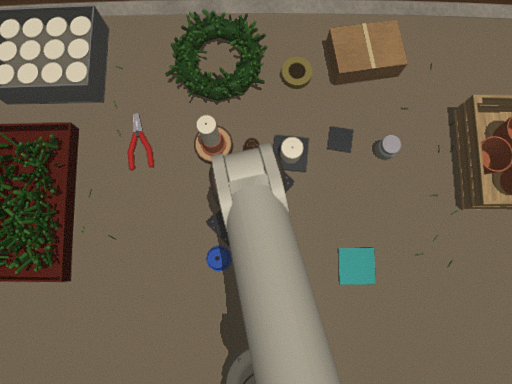

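View pics/scene4.png

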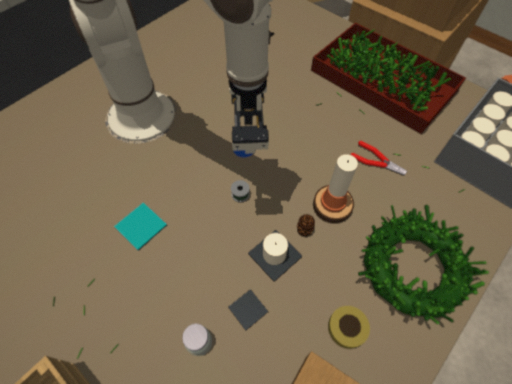

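Both views show everything in place: tall candle on the pot on the log (343,185), cone (306,225) midway, short candle on the slate (275,250). The spool, jar and secateurs have not moved.

```bash
python3 -c "
from bench import robot
print(robot.sign_off())"
```

```text
the job is handed in; nothing more can be done
None
```

The centrepiece is laid out in the order asked and handed in at about 33 s of robot time: by the last camera check the pot, both candles and the pine cone stand upright and let go, within about 3 mm of where they belong, and the spool, jar and secateurs show no movement.

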